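# Swap the slide tray on the viewing stage and clip it

### The arm

A 6-joint arm with a two-finger parallel gripper is mounted at the origin on the work surface. World frame = base frame: x ahead of the robot, y to its left, z up, the work surface at z = 0. Lengths are in m, angles in rad, forces in N, time in s.
With the tool pointing down it reaches from about 0.325 to 0.875 m from the base axis. Payload 4.4 kg.
Tool frame: the origin (TCP) lies at the very end of the fingers, on their centre line; the grasp point (between the pads) lies 19 mm behind it; z points along the fingers, y is the direction in which the jaws open and shut (so a half turn about z gives the same grasp; the last joint's range is limited). The gripper opens to 85 mm and grips with 20 to 120 N. Pads are 22 mm wide; open, the fingers measure 114 mm over their backs; the gripper's body (76 mm by 85 mm) begins 54 mm behind the grasp point. The pads swing forward as they close: fully open they stand 13 mm farther back than shut.
Start: joints at [-1.462, 0.207, 1.542, -0, 1.393, -0.15], TCP at [0.147, -0.556, 0.231] pointing down, gripper open.
Joint ranges: [-2.73, 2.73], [-0.86, 2.22], [0.23, 2.46], [-1.11, 4.25], [0.08, 2.63], [-2.82, 2.82]. Speed limits (rad/s): [2.79, 2.79, 3.14, 3.14, 3.14, 3.14].

### API

Orientations are given as [roll, pitch, yaw] about the fixed x, y, z axes, in that order (R = Rz(yaw) Ry(pitch) Rx(roll)).
In Python, from station import bot, grab_frame, camera_info, nets gives the robot as it stands.
- The arm moves only by the tool apply_moves, never from a script. Its argument "rows" is a list of rows, each an object of numbers: "hand": the finger opening in mm, from 0 to 85.4; "tx", "ty", "tz": the shift along the world's x, y, z in mm; "twist": the turn about the world's z in rad. In form: [{"hand": .., "tx": .., "ty": .., "tz": .., "twist": ..}, ...]. A call has 1 to 5 rows; each row is the pose to reach, as a shift and turn from the pose commanded when the call began; what a row does not reach only later rows make up. A row lasts 1/8 s, in which the tool goes at most 62.5 mm and 10.7 degrees, less where a joint would pass 70% of its speed; a pose out of reach is approached as far as the arm can. A call with a gripper value outside its range is refused whole. The fingers move at their own pace and stop on an object; "force" is the grip in N (left out, the last holds). Time passes only in rows, so rows that repeat a pose let the fingers close. It gives the time, the measured TCP pose, the force and the opening at its end, in the units of the state.
- bot.read_state(): the state, without advancing time (a new reading comes with each control period).
- grab_frame(name): name is "scene" or "top" or "wrist"; returns the picture (400x640x3 uint8, red, green, blue); there is no depth.
- camera_info(name): a dict with "vfov" (degrees; the focal length in pixels is half the picture's height over the tangent of half this angle, whatever the lens; pixels are square), "cx", "cy" (the principal point, pixels), "xyz" and "attitude" of the camera in the world. Camera axes: x right, y down, z forward; pixel columns grow to the right and rows downward; lengths in m; the calibration is good to about 2 mm. A picture is of the moment at which its call begins: read the wrist's pose just before it. camera_info takes no time and is no camera call; for the wrist camera it gives the pose at the moment of the call.
- bot.finish_job(): hands the job in, once; it reports no verdict.
Trained networks look in the newest picture that a camera, given by its name, has taken for a name from the list of things; names that differ only in an ending like _2 or _b are one class to them, and where a whole thing is asked for, a point or a joint stands for the part that bears it (a point fixed in the world has none). Each returns a list of dicts, best first, with "conf" (0 to 1); they miss things now and then, are a little off and sometimes report something else, mostly with a low value. They report only what shows in the picture. A call takes as long as a camera call. They do not tell look-alikes from the thing itself.
- nets.recognise(camera, name): "box" ([centre column, centre row, width, height] in pixels, round what is visible of it).
- nets.landmark_of(camera, name): "position" ([row, column] in pixels: a listed point, or the origin of a listed thing).
The state is a dict: "time_s": time; "joints": joint angles; "joint_vel": joint speeds; "joint_torque": joint torques, N m; "tcp_pos": TCP position; "ee_rot": TCP orientation; "ft_force": force on the tool from outside, world axes, zero at the start; "ft_torque": the same for the moment, N m; "width": finger opening in m.
Only numpy, scipy, OpenCV 4.12 (cv2) and the standard library are available. Lean on these libraries where they do the work, as an engineer would, in place of code of your own. Each camera call takes 0.05 s, during which the arm holds its last target. There are 200 camera calls.

### The job

Keeping the trays flat on the bench the whole time (slide them, never lift them), slide the finished tray with the green grip off the viewing stage to the middle of the dark grey mat, then slide the new tray with the blue grip onto the stage, centred and with its lip flat against the steel fence. Then take the orange spring clip from its parking rail and clip it, pushed fully down, over lip and fence together, near the middle of the fence, so that it pinches the two. Leave the other things on the bench where they are.

Things in the scene. Friction and masses are not known exactly. Their poses are not given: they have to be found in the camera images.
- stage: Viewing stage fixed to the bench: yellow panel in a grey border, flush with the bench (under 1 mm), open but for its +x side, where a dark steel upright fence stands, 4 (x) x 110 (y) mm, 34 mm tall, small gussets behind its ends. Origin, at bench height: where a home tray's origin lies, with the same axes; the fence's inner (-x) face is 50 mm to +x of it.
- fence_top (a point): middle of the stage fence's top edge, 52 mm to +x of the stage's origin, 34 mm above the bench. With a tray home, lip and fence together are 8 mm thick and equally tall, the middle of the pair 2 mm to -x of this point.
- done_tray: The finished tray, starts on the stage. Aluminium slide tray, 0.3 kg, slick underside: plate 100 (its x) x 90 (y) x 6 mm carrying three slides; upright lip 4 mm thick along its whole +x edge, top 34 mm above the underside; green grip bar near its -x edge, 10 (x) x 50 (y) mm, top at 34 mm, centred 40 mm to -x of the tray's centre. Origin: centre of the underside; z up.
- fresh_tray: The new tray, starts on the open bench to one side. Aluminium slide tray, 0.3 kg, slick underside: plate 100 (its x) x 90 (y) x 6 mm carrying three slides; upright lip 4 mm thick along its whole +x edge, top 34 mm above the underside; blue grip bar near its -x edge, 10 (x) x 50 (y) mm, top at 34 mm, centred 40 mm to -x of the tray's centre. Origin: centre of the underside; z up.
- done_tray_grip (a point): middle of the finished tray's green grip bar, 30 mm above the tray's underside
- fresh_tray_grip (a point): middle of the new tray's blue grip bar, 30 mm above the tray's underside
- mat: dark grey mat with a black border, 150 x 150 mm, under 1 mm thick, fixed to the bench on the side away from the new tray. Origin: its centre.
- rail: fixed parking rail for the clip, left or right of the stage: black foot 60 (x) x 90 (y) x 8 mm with an upright steel plate 5 mm thick (x), 60 mm long (y), top 44 mm above the bench. Origin: centre of the underside.
- clip: orange spring clip, 60 g, parked astride the rail's plate, handles up, jaws down, works either way round. Two mirror-image arms to -x and +x, 24 mm wide (y), hinged on a black middle block. Origin: middle of the block's underside, which rests on the top edge of whatever the clip sits on; z up. Handles end 46 mm above, jaw tips 19 mm below the origin.
- clip_handles (a point): where to squeeze the clip: midway between its handles, 28 mm above its origin. Relaxed, the handles splay to about 40 mm over their outer faces here (51 mm at the top). Squeezed along the clip's x (10 N; use about 30 N) until they stand upright and parallel, 28 mm over the outer faces, the jaws are fully open, 21 mm between the tips; shut they are 5 mm apart.
- pot: bystander: white closed plastic jar, 72 mm across, 75 mm tall. Origin: centre of the underside.
- strips: bystander: black capped test-strip tub, 44 mm across, 85 mm tall. Origin: centre of the underside.
- reagent: bystander: amber bottle with white cap, 56 mm across, 120 mm tall. Origin: centre of the underside.
- cap: bystander: loose white jar lid lying flat, 50 mm across, 10 mm tall. Origin: centre of the underside.
- cup: bystander: empty clear plastic cup, 64 mm across, 55 mm tall. Origin: centre of the underside.
- slide_box: bystander: closed blue slide box, 85 x 80 mm, 32 mm tall. Origin: centre of the underside.
- counter_unit: bystander: grey hand tally unit, 100 x 60 mm, 45 mm tall. Origin: centre of the underside.
Things that resemble listed ones, but are neither listed nor needed, are in the scene too. Leave any red look-alike of the fresh_tray alone. Leave any purple look-alike of the done_tray alone.

How it is judged:
On the way, in this order (a step that is already met when the one before it is completed fails the run):
1. the finished tray lies on the mat, its centre within 25 mm of the mat's (horizontal distance between done_tray and mat below 0.025 m), for 0.2 s.
2. the new tray is on the stage, lip up to the fence within 12 mm, centred within 12 mm sideways, square to 0.07 rad (x of fresh_tray in the frame of stage between -0.012 and 0.004 m and y of fresh_tray in the frame of stage between -0.012 and 0.012 m and angle between the x axis of fresh_tray and the x axis of stage, either way round below 0.07 rad), for 0.2 s.
3. the clip pinches lip and fence, upright, pushed down over both, within 35 mm of the fence's middle (x of clip in the frame of stage between 0.04 and 0.06 m and y of clip in the frame of stage between -0.035 and 0.035 m and z of clip in the frame of stage between 0.028 and 0.042 m and angle between clip's own z axis and vertical below 0.3 rad and contact force between clip and fresh_tray above 0.5 N and contact force between clip and stage above 0.5 N), for 0.2 s.
At the end, for the whole second after the job is handed in: Finished tray flat, within 25 mm of the mat centre; new tray flat, lip within 4 mm of the fence, 12 mm of centre sideways, square to 0.07 rad; clip upright to 0.3 rad, down over lip and fence to about 6 mm, within 35 mm of the fence middle, pressing on both by over 0.5 N; all at rest (all of step 3 and horizontal distance between done_tray and mat below 0.025 m and x of fresh_tray in the frame of stage between -0.004 and 0.004 m and y of fresh_tray in the frame of stage between -0.012 and 0.012 m and angle between the x axis of fresh_tray and the x axis of stage, either way round below 0.07 rad and linear speed of each of done_tray, fresh_tray, clip below 0.02 m/s and height (world z) of done_tray between -0.004 and 0.006 m and height (world z) of fresh_tray between -0.004 and 0.006 m); the robot touches nothing.
It fails at once if a tray is lifted: its centre more than 12 mm off the bench (height (world z) of any of done_tray, fresh_tray above 0.012 m).
It fails at once if a bystander is shifted by more than 30 mm (distance of any of pot, strips, reagent, cap, cup, slide_box, counter_unit from where it was at the start of the episode above 0.03 m).
It also fails if it takes over 67 s, if anything falls off the work surface, if the arm or the gripper's body presses on something with over 40 N, if the wrist force passes 120 N, or if a joint passes its speed limit or range.

## Working session

There is one attempt and no reset: what is moved stays moved. The work goes in short steps, Python scripts to look and compute and a tool call to move; the robot and the scene stay as the last step left them, time stands still between calls to the robot, and variables do not carry over. Pictures are saved under pics/ and viewed, about 8 in all and at most 12, crops included, and the job is handed in when it is done.

Besides the shell and the picture viewer there is one more tool, called after "Request:" as name(argument=value, ...), one argument or row to a line, values as JSON. apply_moves: Moves the arm, as the interface text tells. Its arguments: {"type":"object","properties":{"rows":{"type":"array"},"force":{"type":"number"}},"required":["rows"]}

```bash
ls; mkdir -p pics; cat > h.py <<'E'
import numpy as np, cv2
from scipy.spatial.transform import Rotation as R
from station import bot, grab_frame, camera_info, nets
def save(n,f): cv2.imwrite(f'pics/{f}.png',cv2.cvtColor(n,cv2.COLOR_RGB2BGR))
def world(ci,row,col,z=0.):
    f=200/np.tan(np.radians(ci['vfov'])/2)
    d=np.array([(col-ci['cx'])/f,(row-ci['cy'])/f,1.])
    M=R.from_euler('xyz',ci['attitude']).as_matrix(); d=M@d; p=np.array(ci['xyz'])
    return p+d*(z-p[2])/d[2]
E
python3 - <<'E'
from h import *
for c in ['scene','top','wrist']: print(c,camera_info(c))
print(bot.read_state())
save(grab_frame('top'),'top0'); save(grab_frame('scene'),'scene0')
E
```

```text
pics
scene {'vfov': 56.43514844950667, 'cx': 318.9114152736177, 'cy': 199.002611794435, 'xyz': array([ 0.85089958, -0.50518726,  1.02867401]), 'attitude': array([-2.59375296, -0.01500648,  0.57819527])}
top {'vfov': 51.55022855487459, 'cx': 318.0047666990575, 'cy': 195.48253953936188, 'xyz': array([0.4163385 , 0.00609727, 1.34764102]), 'attitude': array([-3.03981228, -0.01508349, -1.56021647])}
wrist {'vfov': 63.34244913247175, 'cx': 322.5635134637587, 'cy': 198.2553881057891, 'xyz': array([ 0.21183636, -0.53854869,  0.37257161]), 'attitude': array([ 2.87860222e+00,  2.10767620e-03, -1.31274158e+00])}
{'time_s': 0.0, 'joints': array([-1.46250496e+00,  2.07418625e-01,  1.54299995e+00, -2.44487848e-05,
        1.39349158e+00, -1.50489452e-01]), 'joint_vel': array([-7.25726996e-04, -5.38048412e-04, -2.02745533e-04,  4.12274159e-04,
        1.72668726e-05,  4.00478071e-04]), 'joint_torque': array([ 1.19918404e-03, -3.83028066e+01, -2.91601503e+01, -3.75751852e-04,
        1.05139345e-02, -2.27366094e-06]), 'tcp_pos': array([ 0.14704639, -0.55507701,  0.23010473]), 'ee_rot': array([-3.13929775e+00, -3.23659489e-04,  2.58784785e-01]), 'ft_force': array([-0.08392443, -0.25241377,  0.30358311]), 'ft_torque': array([-0.00224499, -0.04012401, -0.01051505]), 'width': 0.08552630064501365}
```

View pics/top0.png

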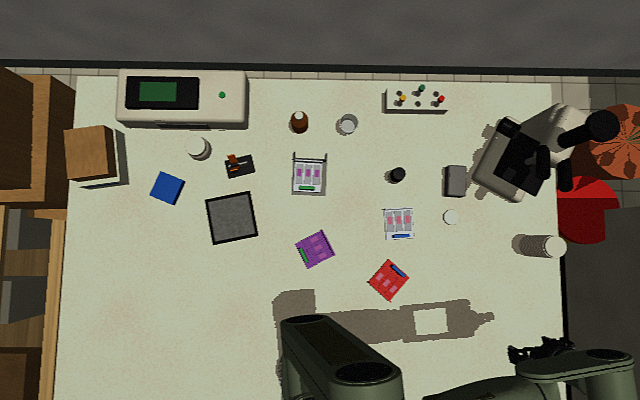

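View pics/scene0.png

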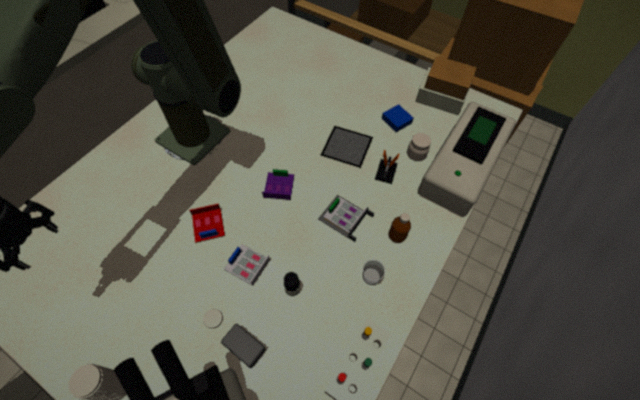

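```bash
python3 - <<'E'
from h import *
ci=camera_info('top')
Z=dict(stage=0,done_tray=0,fresh_tray=0,done_tray_grip=.03,fresh_tray_grip=.03,fence_top=.034,mat=0,rail=0,clip=.044,clip_handles=.072,pot=0,strips=0,reagent=0,cap=0,cup=0,slide_box=0,counter_unit=0)
for n,z in Z.items():
    for r in nets.landmark_of('top',n)[:3]:
        if r['conf']>.2: print(n,round(r['conf'],2),np.round(r['position']),np.round(world(ci,*r['position'],z)[:2]*1000))
E
```

```text
stage 0.97 [175. 311.] [621.  11.]
stage 0.5 [190. 305.] [573.  31.]
done_tray 0.74 [172. 306.] [632.  28.]
done_tray 0.7 [250. 314.] [376.  -0.]
done_tray 0.59 [218. 447.] [ 486. -435.]
fresh_tray 0.69 [223. 398.] [ 468. -273.]
fresh_tray 0.68 [278. 390.] [ 289. -246.]
done_tray_grip 0.95 [258. 302.] [354.  36.]
done_tray_grip 0.75 [188. 307.] [575.  23.]
done_tray_grip 0.52 [178. 395.] [ 610. -261.]
fresh_tray_grip 0.79 [270. 399.] [ 317. -269.]
fresh_tray_grip 0.66 [234. 402.] [ 432. -279.]
fence_top 0.64 [157. 313.] [675.   4.]
fence_top 0.64 [215. 449.] [ 492. -429.]
mat 0.76 [219. 233.] [475. 262.]
mat 0.45 [235. 400.] [ 428. -282.]
rail 0.55 [166. 243.] [649. 235.]
clip 0.53 [162. 234.] [653. 256.]
clip_handles 0.53 [164. 233.] [641. 255.]
pot 0.78 [147. 201.] [709. 375.]
strips 0.79 [177. 395.] [ 619. -266.]
reagent 0.64 [123. 300.] [795.  50.]
cap 0.56 [216. 449.] [ 492. -443.]
cup 0.76 [127. 347.] [ 786. -106.]
cup 0.43 [233. 402.] [ 435. -286.]
slide_box 0.63 [187. 167.] [576. 481.]
counter_unit 0.77 [182. 452.] [ 604. -453.]
```

The top view shows the green tray on the stage at about (308,177), the mat at (232,218), the rail and clip at (239,164), and the blue-grip tray at (398,223). The red look-alike is at (388,280) and the purple one at (315,249). The scene view shows the same layout. Next I'll move above the green grip.

Request:
apply_moves(
  rows=[
    {"hand": 60, "tx": 36, "ty": 48, "tz": 0, "twist": 0.11},
    {"hand": 60, "tx": 72, "ty": 96, "tz": 0, "twist": 0.22},
    {"hand": 60, "tx": 108, "ty": 144, "tz": 0, "twist": 0.33},
    {"hand": 60, "tx": 144, "ty": 192, "tz": 0, "twist": 0.44},
    {"hand": 60, "tx": 180, "ty": 240, "tz": 0, "twist": 0.55},
  ],
  force=40,
)

```text
time_s: 1.58
tcp_pos: [0.3281, -0.3144, 0.2316]
ee_rot: [3.14, -0.0, 0.812]
ft_force: [0.7, -0.5, -0.1]
width: 0.0601
```

Request:
apply_moves(
  rows=[
    {"hand": 60, "tx": 36, "ty": 48, "tz": 0, "twist": 0.11},
    {"hand": 60, "tx": 72, "ty": 96, "tz": 0, "twist": 0.22},
    {"hand": 60, "tx": 108, "ty": 144, "tz": 0, "twist": 0.33},
    {"hand": 60, "tx": 144, "ty": 192, "tz": 0, "twist": 0.44},
    {"hand": 60, "tx": 180, "ty": 240, "tz": 0, "twist": 0.55},
  ],
)

```text
time_s: 2.2
tcp_pos: [0.5083, -0.0742, 0.2317]
ee_rot: [3.14, 0.0, 1.363]
ft_force: [1.2, -0.6, -0.9]
width: 0.0596
```

Request:
apply_moves(
  rows=[
    {"hand": 60, "tx": 34, "ty": 48, "tz": 0, "twist": 0.11},
    {"hand": 60, "tx": 68, "ty": 96, "tz": 0, "twist": 0.21},
    {"hand": 60, "tx": 68, "ty": 96, "tz": 0, "twist": 0.21},
  ],
)

```text
time_s: 2.58
tcp_pos: [0.5766, 0.0236, 0.231]
ee_rot: [3.141, -0.001, 1.574]
ft_force: [-1.0, -0.1, 0.0]
width: 0.0601
```

```bash
cat > look.py <<'E'
import sys
from h import *
Z=dict(stage=0,done_tray=0,fresh_tray=0,done_tray_grip=.03,fresh_tray_grip=.03,fence_top=.034,mat=0,rail=0,clip=.044,clip_handles=.072)
def look(f,names,cam='wrist'):
    s=bot.read_state(); print(round(s['time_s'],2),'tcp',np.round(s['tcp_pos']*1000,1),'yaw',np.round(s['ee_rot'],3),'w',round(s['width']*1000,1),'F',np.round(s['ft_force'],1))
    ci=camera_info(cam); im=grab_frame(cam); save(im,f)
    for n in names:
        for r in nets.landmark_of(cam,n)[:2]:
            if r['conf']>.2: print(n,round(r['conf'],2),np.round(r['position']),np.round(world(ci,*r['position'],Z[n])[:2]*1000,1))
    return ci,im
if __name__=='__main__': look(sys.argv[1],sys.argv[2:])
E
python3 look.py w1 done_tray_grip fence_top stage done_tray
```

```text
2.58 tcp [576.6  23.6 231. ] yaw [ 3.141e+00 -1.000e-03  1.574e+00] w 60.1 F [-1.  -0.1  0. ]
done_tray_grip 0.69 [175. 324.] [578.9  22.8]
done_tray_grip 0.56 [165. 126.] [367.9  32.7]
fence_top 0.75 [183. 407.] [668.4  15.5]
done_tray 0.71 [170. 358.] [619.3  22.8]
done_tray 0.64 [189. 161.] [386.4  -0.9]
```

View pics/w1.png

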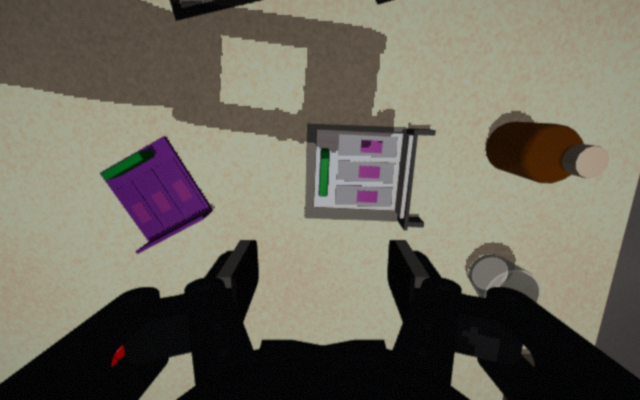

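The wrist view shows the green grip at about (324,173) and the fence line at about (408,177). I'll work out the stage yaw from the border corners.

```bash
python3 - <<'E'
from h import *
ci=camera_info('wrist')
for n,c,r,z in [('borderL near',305,217,0),('borderL far',308,124,0),('borderN right',400,219,0),('grip near',323.5,196,.034),('grip far',325,149,.034),('fence near',402,224,.034),('fence far',411,127,.034)]:
    print(n,np.round(world(ci,r,c,z)*1000,1))
im=cv2.imread('pics/w1.png')[105:240,280:460]
cv2.imwrite('pics/w1c.png',cv2.resize(im,None,fx=4.4,fy=4.4,interpolation=cv2.INTER_CUBIC))
E
```

```text
borderL near [554.  -39.7   0. ]
borderL far [559.5  70.4   0. ]
borderN right [669.4 -42.8   0. ]
grip near [576.5  -4.5  34. ]
grip far [578.3  46.2  34. ]
fence near [663.5 -37.   34. ]
fence far [666.5  68.2  34. ]
```

View pics/w1c.png

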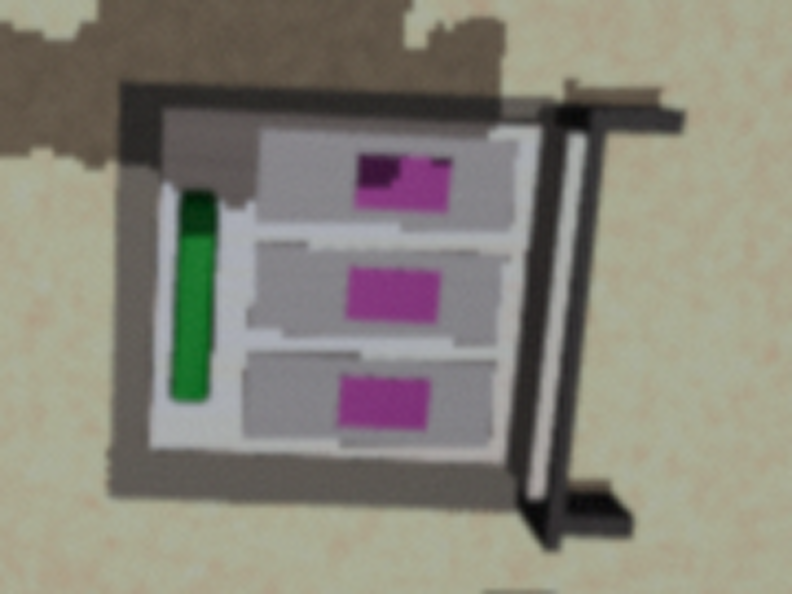

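```bash
python3 - <<'E'
from h import *
ci=camera_info('wrist')
def W(c,r,z): return world(ci,105+r/4.4,280+c/4.4,z)*1000
def yaw(a,b): d=b-a; return round(np.arctan2(-d[0],d[1]),3)
for n,a,b in [('fence',W(557,540,.034),W(597,115,.034)),('lip',W(538,497,.034),W(578,132,.034)),('grip',W(190,402,.034),W(199,192,.034)),('border',W(108,495,0),W(120,85,0)),('borderNear',W(108,495,0),W(520,510,0)),('plateL',W(150,448,.006),W(162,180,.006))]:
    print(n,np.round(a[:2]),np.round(b[:2]),np.round((a+b)[:2]/2),yaw(a,b))
E
```

```text
fence [669. -41.] [672.  64.] [670.  11.] -0.026
lip [663. -30.] [667.  60.] [665.  15.] -0.045
grip [576.  -5.] [579.  47.] [577.  21.] -0.046
border [553. -40.] [559.  70.] [556.  15.] -0.047
borderNear [553. -40.] [667. -45.] [610. -43.] -1.614
plateL [565. -25.] [569.  46.] [567.  11.] -0.054
```

Request:
apply_moves(
  rows=[
    {"hand": 50, "tx": 0, "ty": -3, "tz": -60, "twist": -0.045},
    {"hand": 50, "tx": 0, "ty": -3, "tz": -120, "twist": -0.045},
    {"hand": 50, "tx": 0, "ty": -3, "tz": -170, "twist": -0.045},
    {"hand": 50, "tx": 0, "ty": -3, "tz": -205, "twist": -0.045},
    {"hand": 50, "tx": 0, "ty": -3, "tz": -218, "twist": -0.045},
  ],
  force=30,
)

```text
time_s: 3.45
tcp_pos: [0.5727, 0.016, 0.011]
ee_rot: [-3.137, -0.0, 1.521]
ft_force: [0.8, 0.1, -0.6]
width: 0.05
```

Request:
apply_moves(
  rows=[
    {"hand": 5, "tx": 0, "ty": 0, "tz": 0, "twist": 0},
    {"hand": 5, "tx": 0, "ty": 0, "tz": 0, "twist": 0},
    {"hand": 5, "tx": 0, "ty": 0, "tz": 0, "twist": 0},
    {"hand": 5, "tx": 0, "ty": 0, "tz": 0, "twist": 0},
  ],
)

```text
time_s: 3.95
tcp_pos: [0.5772, 0.0167, 0.0156]
ee_rot: [3.137, 0.001, 1.524]
ft_force: [0.5, -0.6, 6.1]
width: 0.0092
```

Request:
apply_moves(
  rows=[
    {"hand": 5, "tx": -15, "ty": 0, "tz": 0, "twist": 0},
    {"hand": 5, "tx": -50, "ty": 3, "tz": 0, "twist": 0},
    {"hand": 5, "tx": -85, "ty": 15, "tz": 0, "twist": 0},
    {"hand": 5, "tx": -100, "ty": 50, "tz": 0, "twist": 0},
    {"hand": 5, "tx": -105, "ty": 90, "tz": 0, "twist": 0},
  ],
)

```text
time_s: 4.58
tcp_pos: [0.4718, 0.1071, 0.0155]
ee_rot: [3.137, 0.001, 1.523]
ft_force: [1.7, -2.9, 5.2]
width: 0.0095
```

```bash
python3 - <<'E'
from look import *
ci,im=look('t2',['mat','done_tray_grip','done_tray'],'top')
look('w2',['mat','done_tray'])
cv2.imwrite('pics/t2c.png',cv2.resize(cv2.cvtColor(im[130:270,180:350],cv2.COLOR_RGB2BGR),None,fx=4,fy=4,interpolation=cv2.INTER_CUBIC))
E
```

```text
4.58 tcp [471.8 107.1  15.5] yaw [3.137e+00 1.000e-03 1.523e+00] w 9.5 F [ 1.7 -2.9  5.2]
mat 0.97 [218. 233.] [476.8 260.8]
done_tray_grip 0.73 [257. 302.] [355.8  35. ]
done_tray 0.83 [250. 316.] [376.   -8.5]
done_tray 0.68 [207. 280.] [514.7 110.9]
4.78 tcp [471.7 109.2  15.5] yaw [ 3.138e+00 -2.000e-03  1.526e+00] w 9.5 F [-0.6  2.4  8.7]
done_tray 0.57 [228. 400.] [513.1 114.4]
```

View pics/t2c.png

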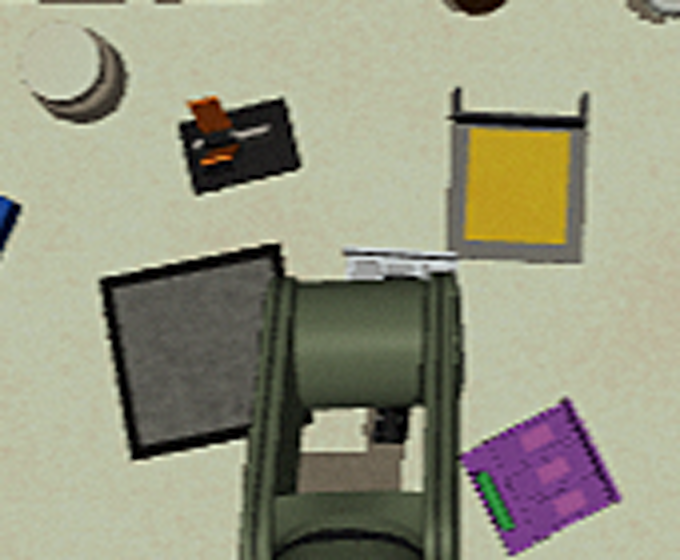

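The top view shows the tray following the hand. The mat is at (233,218), and the empty stage's yellow panel is at about (309,176). The clip and rail are at (239,164), turned about 0.15–0.2 rad. Sliding on to the mat.

Request:
apply_moves(
  rows=[
    {"hand": 5, "tx": -10, "ty": 40, "tz": 0, "twist": 0},
    {"hand": 5, "tx": -20, "ty": 80, "tz": 0, "twist": 0},
    {"hand": 5, "tx": -30, "ty": 120, "tz": 0, "twist": 0},
    {"hand": 5, "tx": -36, "ty": 148, "tz": 0, "twist": 0},
    {"hand": 5, "tx": -36, "ty": 156, "tz": 0, "twist": 0},
  ],
)

```text
time_s: 5.55
tcp_pos: [0.4354, 0.2649, 0.0155]
ee_rot: [3.138, -0.0, 1.527]
ft_force: [0.5, -3.9, 10.2]
width: 0.0091
```

Request:
apply_moves(
  rows=[
    {"hand": 5, "tx": 0, "ty": 0, "tz": 0, "twist": 0},
    {"hand": 40, "tx": 0, "ty": 0, "tz": 0, "twist": 0},
    {"hand": 40, "tx": 0, "ty": 0, "tz": 0, "twist": 0},
    {"hand": 40, "tx": 0, "ty": 0, "tz": 30, "twist": 0},
    {"hand": 50, "tx": 0, "ty": 0, "tz": 90, "twist": 0},
  ],
)

```text
time_s: 6.18
tcp_pos: [0.4312, 0.2616, 0.1011]
ee_rot: [-3.134, 0.003, 1.523]
ft_force: [0.1, 0.1, 0.3]
width: 0.0502
```

Request:
apply_moves(
  rows=[
    {"hand": 50, "tx": 0, "ty": -10, "tz": 60, "twist": 0},
    {"hand": 50, "tx": 0, "ty": -70, "tz": 90, "twist": 0},
    {"hand": 50, "tx": 0, "ty": -130, "tz": 100, "twist": 0},
    {"hand": 50, "tx": 0, "ty": -190, "tz": 110, "twist": 0},
    {"hand": 50, "tx": 0, "ty": -250, "tz": 120, "twist": 0},
  ],
)

```text
time_s: 6.8
tcp_pos: [0.4336, 0.0112, 0.2236]
ee_rot: [3.141, 0.0, 1.524]
ft_force: [0.9, 0.6, -0.5]
width: 0.05
```

Request:
apply_moves(
  rows=[
    {"hand": 50, "tx": 0, "ty": -60, "tz": 0, "twist": 0},
    {"hand": 50, "tx": 0, "ty": -120, "tz": 0, "twist": 0},
    {"hand": 50, "tx": 0, "ty": -180, "tz": 0, "twist": 0},
    {"hand": 50, "tx": 0, "ty": -240, "tz": 0, "twist": 0},
    {"hand": 50, "tx": -5, "ty": -290, "tz": 0, "twist": 0},
  ],
)

```text
time_s: 7.42
tcp_pos: [0.4284, -0.2792, 0.2229]
ee_rot: [-3.141, -0.0, 1.522]
ft_force: [1.3, 0.6, -0.9]
width: 0.0499
```

```bash
python3 - <<'E'
from look import *
ci,im=look('t3',['mat','done_tray_grip','done_tray','stage','fresh_tray_grip'],'top')
cw,iw=look('w3',['fresh_tray','fresh_tray_grip'])
a=cv2.resize(im[130:260,190:350],None,fx=3.6,fy=3.6,interpolation=cv2.INTER_CUBIC)  # 576x468
save(a,'t3c'); save(iw,'w3')
E
```

```text
7.42 tcp [ 428.4 -279.2  222.9] yaw [-3.141 -0.     1.522] w 49.9 F [ 1.3  0.6 -0.9]
mat 0.91 [216. 234.] [482.7 259.7]
done_tray_grip 0.65 [258. 305.] [351.6  26.2]
done_tray_grip 0.63 [218. 234.] [477.7 253.3]
done_tray 0.8 [220. 231.] [470.9 267.7]
done_tray 0.78 [252. 316.] [369.3  -6.7]
stage 0.61 [177. 307.] [613.5  23.7]
fresh_tray_grip 0.66 [273. 400.] [ 307.8 -273.7]
7.72 tcp [ 428.8 -275.7  222.8] yaw [-3.141e+00 -1.000e-03  1.524e+00] w 50.1 F [ 0.8 -0.1 -0.2]
fresh_tray 0.73 [166. 355.] [ 466.8 -272.2]
fresh_tray 0.56 [144. 194.] [ 287.8 -238.1]
fresh_tray_grip 0.92 [171. 216.] [ 318.8 -265.5]
fresh_tray_grip 0.68 [177. 323.] [ 430.4 -277. ]
```

View pics/t3c.png

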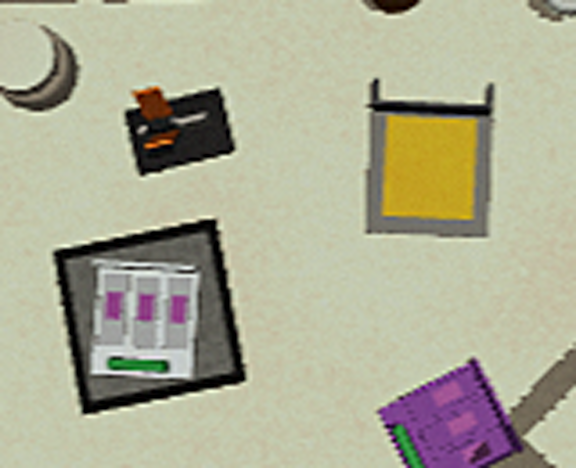

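View pics/w3.png

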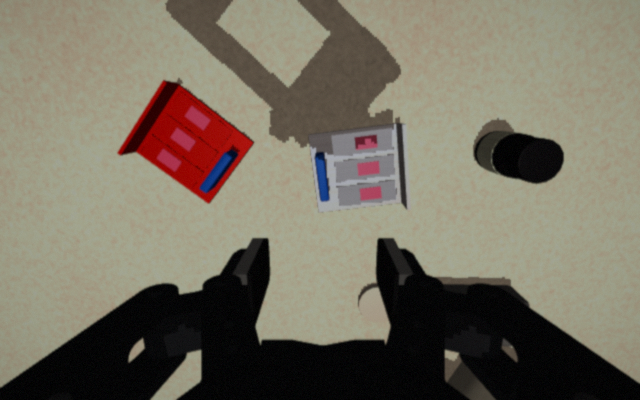

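The done tray sits near the mat centre in the top crop (tray 146,320 against mat 150,315). The wrist view shows the blue grip at about (322,177), slightly turned. Next I'll measure it, the stage panel and the rail by colour.

```bash
python3 - <<'E'
from h import *
im=cv2.imread('pics/w3.png').astype(int); ci=camera_info('wrist')
b,g,r=im[...,0],im[...,1],im[...,2]
m=(b>1.6*r)&(b>g*1.4)&(b>60); m[:,:300]=0; m[:, 350:]=0; m[:140]=0; m[210:]=0
ys,xs=np.nonzero(m); print(len(xs))
P=np.array([world(ci,y,x,.034)[:2] for y,x in zip(ys,xs)])*1000
def rect(P):
    (c,s,a)=cv2.minAreaRect(P.astype(np.float32)); return np.round(c,1),np.round(s,1),round(np.radians(a),3)
print('blue',rect(P)); d=np.linalg.svd(P-P.mean(0))[2][0]; print(P.mean(0),'yaw',np.arctan(-d[0]/d[1]))
im=cv2.imread('pics/t3.png').astype(int); ci=camera_info('top')
b,g,r=im[...,0],im[...,1],im[...,2]
def reg(m,x0,x1,y0,y1,z):
    k=np.zeros_like(m);k[y0:y1,x0:x1]=m[y0:y1,x0:x1]; ys,xs=np.nonzero(k)
    return np.array([world(ci,y,x,z)[:2] for y,x in zip(ys,xs)])*1000
print('yellow',rect(reg((r>140)&(b<90)&(g>100),285,335,150,200,0)))
print('mat black',rect(reg((r<55)&(g<55)&(b<55),200,262,187,248,0)))
print('foot',rect(reg((r<70)&(g<70)&(b<70),220,260,150,182,.008)))
P=reg((r>120)&(g<110)&(b<70),220,260,150,182,.085); print('orange',len(P),rect(P),P.mean(0))
P=reg((g>1.5*r)&(g>1.3*b),205,262,187,248,.034); print('green',rect(P))
E
```

```text
406
blue (array([ 429.8, -277.6]), array([ 9.7, 47.8]), np.float64(0.08))
[ 429.60495696 -277.18438279] yaw 0.08277308936243152
yellow (array([617.9,  18. ]), array([84.3, 92.6]), np.float64(1.531))
mat black (array([479.6, 268.6]), array([149.8, 148.3]), np.float64(0.212))
foot (array([651.8, 246.5]), array([71.6, 87.5]), np.float64(0.267))
orange 11 (array([645.5, 253.8]), array([48.9, 23.3]), np.float64(0.239)) [649.95201019 256.26800683]
green (array([477.1, 262. ]), array([140.7, 137.8]), np.float64(0.219))
```

Request:
apply_moves(
  rows=[
    {"hand": 50, "tx": 1, "ty": -1, "tz": -60, "twist": 0.128},
    {"hand": 50, "tx": 1, "ty": -1, "tz": -120, "twist": 0.128},
    {"hand": 50, "tx": 1, "ty": -1, "tz": -170, "twist": 0.128},
    {"hand": 50, "tx": 1, "ty": -1, "tz": -195, "twist": 0.128},
    {"hand": 50, "tx": 1, "ty": -1, "tz": -206, "twist": 0.128},
  ],
)

```text
time_s: 8.5
tcp_pos: [0.4294, -0.276, 0.0157]
ee_rot: [-3.139, -0.002, 1.653]
ft_force: [-0.1, 0.4, 0.1]
width: 0.0496
```

Request:
apply_moves(
  rows=[
    {"hand": 5, "tx": 0, "ty": 0, "tz": 0, "twist": 0},
    {"hand": 5, "tx": 0, "ty": 0, "tz": 0, "twist": 0},
    {"hand": 5, "tx": 0, "ty": 0, "tz": 0, "twist": 0},
    {"hand": 5, "tx": 0, "ty": 0, "tz": 0, "twist": 0},
  ],
)

```text
time_s: 9.0
tcp_pos: [0.4314, -0.2788, 0.019]
ee_rot: [3.139, 0.002, 1.652]
ft_force: [0.4, 1.2, 6.0]
width: 0.0097
```

Request:
apply_moves(
  rows=[
    {"hand": 5, "tx": 10, "ty": 12, "tz": 0, "twist": -0.01},
    {"hand": 5, "tx": 20, "ty": 45, "tz": 0, "twist": -0.03},
    {"hand": 5, "tx": 30, "ty": 85, "tz": 0, "twist": -0.05},
    {"hand": 5, "tx": 40, "ty": 125, "tz": 0, "twist": -0.07},
    {"hand": 5, "tx": 50, "ty": 165, "tz": 0, "twist": -0.09},
  ],
)

```text
time_s: 9.62
tcp_pos: [0.4821, -0.1131, 0.019]
ee_rot: [3.138, 0.003, 1.561]
ft_force: [0.1, -2.5, 4.2]
width: 0.0091
```

Request:
apply_moves(
  rows=[
    {"hand": 5, "tx": 5, "ty": 40, "tz": 0, "twist": -0.01},
    {"hand": 5, "tx": 10, "ty": 80, "tz": 0, "twist": -0.02},
    {"hand": 5, "tx": 20, "ty": 115, "tz": 0, "twist": -0.03},
    {"hand": 5, "tx": 35, "ty": 130, "tz": 0, "twist": -0.03},
    {"hand": 5, "tx": 55, "ty": 133, "tz": 0, "twist": -0.03},
  ],
)

```text
time_s: 10.25
tcp_pos: [0.5355, 0.0212, 0.019]
ee_rot: [-3.141, 0.0, 1.534]
ft_force: [-4.0, -0.1, 9.7]
width: 0.009
```

```bash
python3 - <<'E'
from look import *
ci,im=look('w4',['fresh_tray','fence_top','fresh_tray_grip'])
E
```

```text
10.25 tcp [535.5  21.2  19. ] yaw [-3.141  0.     1.534] w 9.0 F [-4.  -0.1  9.7]
fresh_tray 0.96 [236. 396.] [575.5  21.4]
fresh_tray 0.51 [262. 322.] [535.7   7.4]
fence_top 0.69 [267. 635.] [671.3  17. ]
fresh_tray_grip 0.88 [262. 323.] [536.7  22.5]
```

View pics/w4.png

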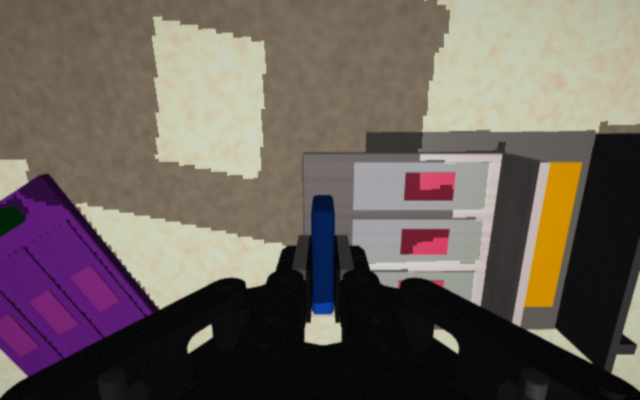

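The wrist view shows the tray held at the bar (322,255), with its lip running parallel to the fence at columns 540–600 and the yellow panel showing between. Pushing it home gently.

Request:
apply_moves(
  rows=[
    {"hand": 5, "tx": 15, "ty": -1, "tz": 0, "twist": 0},
    {"hand": 5, "tx": 28, "ty": -2, "tz": 0, "twist": 0},
    {"hand": 5, "tx": 36, "ty": -3, "tz": 0, "twist": 0},
    {"hand": 5, "tx": 40, "ty": -3, "tz": 0, "twist": 0},
    {"hand": 5, "tx": 41, "ty": -3, "tz": 0, "twist": 0},
  ],
)

```text
time_s: 11.08
tcp_pos: [0.5754, 0.0166, 0.0189]
ee_rot: [-3.14, 0.0, 1.531]
ft_force: [-5.0, 0.1, 13.5]
width: 0.0094
```

Request:
apply_moves(
  rows=[
    {"hand": 5, "tx": 1, "ty": 0, "tz": 0, "twist": 0},
    {"hand": 5, "tx": 2, "ty": 0, "tz": 0, "twist": 0},
    {"hand": 5, "tx": 2, "ty": 0, "tz": 0, "twist": 0},
  ],
)

```text
time_s: 11.45
tcp_pos: [0.5773, 0.0166, 0.019]
ee_rot: [-3.14, 0.0, 1.531]
ft_force: [-4.4, -0.6, 13.0]
width: 0.0093
```

Request:
apply_moves(
  rows=[
    {"hand": 5, "tx": 1, "ty": 0, "tz": 0, "twist": 0},
    {"hand": 5, "tx": 2, "ty": 0, "tz": 0, "twist": 0},
    {"hand": 5, "tx": 2, "ty": 0, "tz": 0, "twist": 0},
  ],
)

```text
time_s: 11.82
tcp_pos: [0.5785, 0.0166, 0.019]
ee_rot: [-3.138, 0.0, 1.532]
ft_force: [-6.7, 0.1, 14.9]
width: 0.0095
```

```bash
python3 - <<'E'
from look import *
ci,im=look('w5',['fresh_tray','fence_top','stage'])
save(cv2.resize(im[110:340,420:640],None,fx=2.6,fy=2.6,interpolation=cv2.INTER_CUBIC),'w5c')
E
```

```text
11.82 tcp [578.5  16.6  19. ] yaw [-3.138  0.     1.532] w 9.5 F [-6.7  0.1 14.9]
fresh_tray 0.58 [237. 398.] [619.5  15.8]
fence_top 0.75 [262. 535.] [670.7  16. ]
```

View pics/w5c.png

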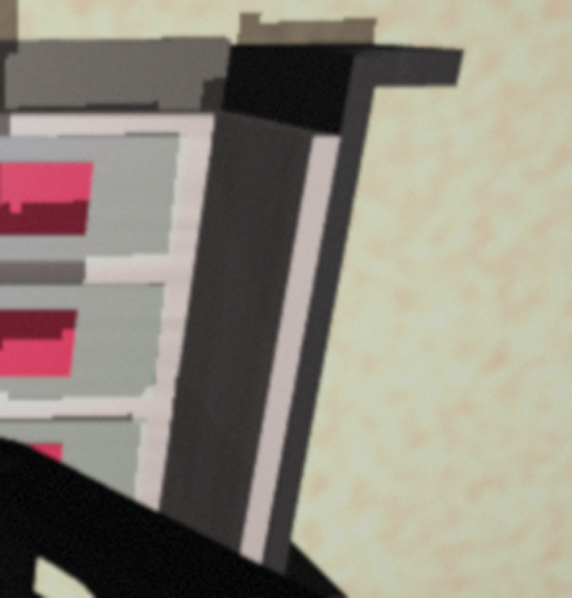

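```bash
python3 - <<'E'
from h import *
ci=camera_info('wrist')
W=lambda c,r,z: np.round(world(ci,110+r/2.6,420+c/2.6,z)*1000,1)
print('fence far',W(355,55,.034),'lip far',W(340,135,.034),'lip/fence joint lower',W(265,560,.034), W(285,575,.034))
E
```

```text
fence far [671.9  71.2  34. ] lip far [671.4  59.3  34. ] lip/fence joint lower [669.  -15.3  34. ] [672.9 -18.5  34. ]
```

The crop shows the lip flush against the fence along its whole visible length (joint from (340,135) to (265,560)). The centring error is about 2 mm. I'll give a small confirming push, release, and go above the clip.

Request:
apply_moves(
  rows=[
    {"hand": 5, "tx": 2, "ty": 0, "tz": 0, "twist": 0},
    {"hand": 5, "tx": 2, "ty": 0, "tz": 0, "twist": 0},
  ],
)

```text
time_s: 12.28
tcp_pos: [0.5785, 0.0166, 0.0189]
ee_rot: [-3.134, 0.001, 1.532]
ft_force: [-11.0, -0.6, 20.2]
width: 0.0092
```

Request:
apply_moves(
  rows=[
    {"hand": 40, "tx": 0, "ty": 0, "tz": 0, "twist": 0},
    {"hand": 40, "tx": 0, "ty": 0, "tz": 0, "twist": 0},
    {"hand": 40, "tx": 0, "ty": 0, "tz": 0, "twist": 0},
    {"hand": 40, "tx": 0, "ty": 0, "tz": 40, "twist": 0},
    {"hand": 60, "tx": 0, "ty": 0, "tz": 100, "twist": 0},
  ],
)

```text
time_s: 12.9
tcp_pos: [0.5797, 0.0173, 0.1153]
ee_rot: [-3.135, -0.001, 1.532]
ft_force: [0.9, -0.6, 0.2]
width: 0.0567
```

Request:
apply_moves(
  rows=[
    {"hand": 60, "tx": 0, "ty": 10, "tz": 60, "twist": 0},
    {"hand": 60, "tx": 18, "ty": 60, "tz": 90, "twist": 0.05},
    {"hand": 60, "tx": 35, "ty": 115, "tz": 110, "twist": 0.1},
    {"hand": 60, "tx": 53, "ty": 170, "tz": 110, "twist": 0.15},
    {"hand": 60, "tx": 68, "ty": 220, "tz": 110, "twist": 0.2},
  ],
)

```text
time_s: 13.52
tcp_pos: [0.6507, 0.2391, 0.2274]
ee_rot: [3.141, -0.0, 1.734]
ft_force: [0.9, 0.3, 0.3]
width: 0.0602
```

```bash
python3 - <<'E'
from look import *
ci,im=look('w6',['clip','clip_handles','rail'])
E
```

```text
13.53 tcp [650.7 239.1 227.4] yaw [ 3.141 -0.     1.734] w 60.2 F [0.9 0.3 0.3]
clip 0.84 [161. 322.] [649.2 255.3]
clip 0.42 [110. 120.] [447.9 273.3]
clip_handles 0.55 [164. 320.] [646.3 256.2]
rail 0.77 [164. 322.] [650.6 245.8]
```

View pics/w6.png

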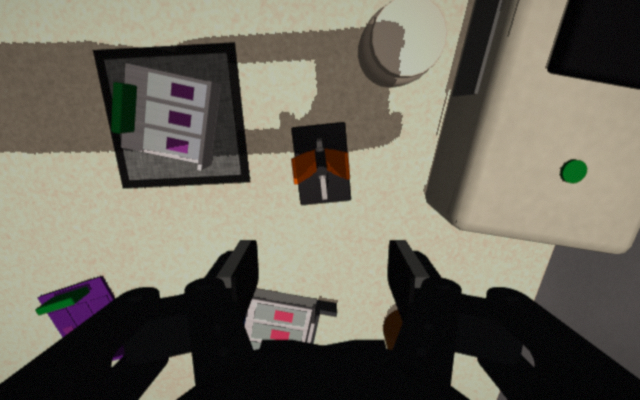

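The wrist view shows the clip at about (321,165), astride the plate that runs from (319,140) to (324,198). The foot corners are at (291,127), (343,121), (351,199) and (301,205).

```bash
python3 - <<'E'
from h import *
ci=camera_info('wrist'); im=cv2.cvtColor(cv2.imread('pics/w6.png'),cv2.COLOR_BGR2RGB).astype(int)
W=lambda c,r,z: world(ci,r,c,z)[:2]*1000
F=[W(c,r,.008) for c,r in [(291,127),(343,121),(351,199),(301,205)]]
print('foot',np.round(F),np.round(np.mean(F,0),1)); 
y=lambda a,b: np.round(np.arctan2(-(b-a)[0],(b-a)[1]),3)
print('yaw',y(F[3],F[0]),y(F[2],F[1]),'plate',W(324,198,.044),W(319,140,.044),y(W(324,198,.044),W(319,140,.044)))
r,g,b=[im[...,i] for i in range(3)]
m=(r>1.6*g)&(r>2.2*b)&(r>60); k=np.zeros_like(m);k[135:195,285:360]=m[135:195,285:360]
n,l,s,c=cv2.connectedComponentsWithStats(k.astype(np.uint8))
for i in range(1,n):
    if s[i,4]>20:
        print(s[i],c[i],[np.round(W(*c[i],z),1) for z in (.06,.085)])
        ys,xs=np.nonzero(l==i); print(np.round(cv2.boxPoints(cv2.minAreaRect(np.c_[xs,ys].astype(np.float32)))))
E
```

```text
foot [[609. 280.]
 [663. 296.]
 [688. 211.]
 [632. 195.]] [648.1 245.5]
yaw 0.267 0.283 plate [655.47854076 216.82072503] [640.94733989 274.63495706] 0.246
[292 151  25  33 577] [303.52686308 166.72790295] [array([630.3, 248.6]), array([631.1, 253. ])]
[[290. 154.]
 [313. 151.]
 [318. 180.]
 [294. 184.]]
[326 150  23  30 504] [337.72619048 163.60515873] [array([662.2, 256.9]), array([660.4, 260.6])]
[[326. 150.]
 [348. 150.]
 [348. 179.]
 [326. 179.]]
```

Request:
apply_moves(
  rows=[
    {"hand": 72, "tx": -5, "ty": 16, "tz": -40, "twist": 0.1},
    {"hand": 72, "tx": -5, "ty": 16, "tz": -80, "twist": 0.1},
    {"hand": 72, "tx": -5, "ty": 16, "tz": -120, "twist": 0.1},
    {"hand": 72, "tx": -5, "ty": 16, "tz": -155, "twist": 0.1},
    {"hand": 72, "tx": -5, "ty": 16, "tz": -174, "twist": 0.1},
  ],
  force=30,
)

```text
time_s: 14.35
tcp_pos: [0.6435, 0.251, 0.0506]
ee_rot: [-3.137, 0.0, 1.83]
ft_force: [-0.7, -0.3, 1.0]
width: 0.0716
```

Request:
apply_moves(
  rows=[
    {"hand": 20, "tx": 0, "ty": 0, "tz": 0, "twist": 0},
    {"hand": 20, "tx": 0, "ty": 0, "tz": 0, "twist": 0},
    {"hand": 20, "tx": 0, "ty": 0, "tz": 0, "twist": 0},
    {"hand": 20, "tx": 0, "ty": 0, "tz": 0, "twist": 0},
    {"hand": 20, "tx": 0, "ty": 0, "tz": 0, "twist": 0},
  ],
  force=30,
)

```text
time_s: 14.98
tcp_pos: [0.6484, 0.2534, 0.0579]
ee_rot: [3.134, 0.001, 1.832]
ft_force: [-0.4, -1.5, 5.3]
width: 0.0269
```

Request:
apply_moves(
  rows=[
    {"hand": 20, "tx": 0, "ty": 0, "tz": 15, "twist": 0},
    {"hand": 20, "tx": 0, "ty": 0, "tz": 35, "twist": 0},
    {"hand": 20, "tx": 0, "ty": 0, "tz": 55, "twist": 0},
    {"hand": 20, "tx": 0, "ty": 0, "tz": 60, "twist": 0},
    {"hand": 20, "tx": 0, "ty": 0, "tz": 60, "twist": 0},
  ],
)

```text
time_s: 15.6
tcp_pos: [0.6455, 0.2533, 0.1142]
ee_rot: [3.14, 0.0, 1.832]
ft_force: [-0.0, 0.2, -2.0]
width: 0.0272
```

```bash
python3 - <<'E'
from look import *
ci,im=look('w7',['clip_handles','clip'])
look('s7',['clip_handles','clip'],'scene')
E
```

```text
15.6 tcp [645.5 253.3 114.2] yaw [3.14  0.    1.832] w 27.2 F [-0.   0.2 -2. ]
clip_handles 0.78 [261. 324.] [653.6 229.5]
clip_handles 0.53 [234. 322.] [648.1 247.1]
clip 0.83 [236. 322.] [651.1 235.2]
clip 0.51 [203. 320.] [643.8 257.8]
15.75 tcp [644.3 252.9 112. ] yaw [-3.139 -0.     1.832] w 26.7 F [-0.2  0.1 -1.5]
clip_handles 0.66 [147. 394.] [639.3 298.5]
clip_handles 0.5 [133. 338.] [455.6 244.1]
clip 0.66 [154. 391.] [639.8 286.2]
clip 0.38 [145. 346.] [494.7 238.8]
```

View pics/w7.png

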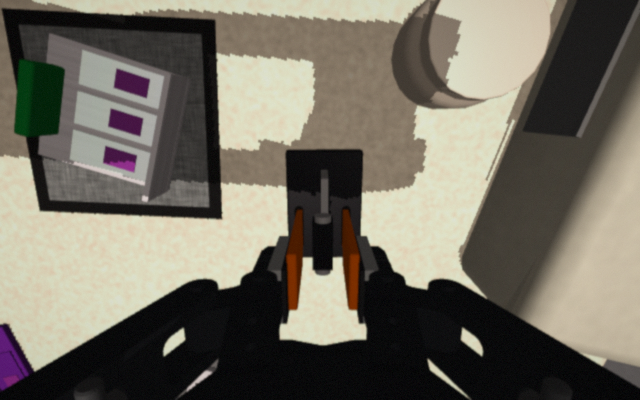

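The wrist view shows the clip held squeezed: handles parallel at columns 296 and 350, block at (322,245), lifted clear of the rail. I'll carry it over the fence.

Request:
apply_moves(
  rows=[
    {"hand": 20, "tx": 3, "ty": -30, "tz": 0, "twist": -0.04},
    {"hand": 20, "tx": 8, "ty": -75, "tz": 0, "twist": -0.1},
    {"hand": 20, "tx": 14, "ty": -125, "tz": 0, "twist": -0.16},
    {"hand": 20, "tx": 20, "ty": -175, "tz": 0, "twist": -0.22},
    {"hand": 20, "tx": 25, "ty": -215, "tz": 0, "twist": -0.28},
  ],
)

```text
time_s: 16.52
tcp_pos: [0.67, 0.036, 0.1128]
ee_rot: [-3.141, 0.0, 1.549]
ft_force: [0.5, 0.5, -0.2]
width: 0.0268
```

Request:
apply_moves(
  rows=[
    {"hand": 20, "tx": 0, "ty": -20, "tz": 0, "twist": -0.02},
    {"hand": 20, "tx": 0, "ty": -21, "tz": -10, "twist": -0.02},
    {"hand": 20, "tx": 0, "ty": -21, "tz": -20, "twist": -0.02},
    {"hand": 20, "tx": 0, "ty": -21, "tz": -20, "twist": -0.02},
  ],
)

```text
time_s: 17.02
tcp_pos: [0.6684, 0.0191, 0.091]
ee_rot: [-3.137, -0.001, 1.534]
ft_force: [-0.8, -1.2, -0.8]
width: 0.0266
```

```bash
python3 - <<'E'
from look import *
ci,im=look('w8',['fence_top','fresh_tray','clip'])
E
```

```text
17.02 tcp [668.4  19.1  91. ] yaw [-3.137e+00 -1.000e-03  1.534e+00] w 26.6 F [-0.8 -1.2 -0.8]
fence_top 0.61 [221. 326.] [671.4  15.6]
fresh_tray 0.75 [207. 256.] [618.7  17.3]
clip 0.84 [238. 326.] [670.8   8. ]
```

View pics/w8.png

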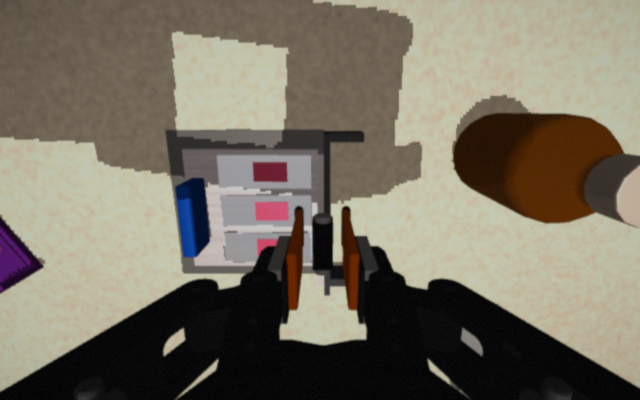

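The wrist view shows the lip and fence line (columns 323–327) directly below the clip block (column 322), so they line up within about 2 mm. Lowering.

Request:
apply_moves(
  rows=[
    {"hand": 20, "tx": 1, "ty": 0, "tz": -12, "twist": 0},
    {"hand": 20, "tx": 1, "ty": 0, "tz": -24, "twist": 0},
    {"hand": 20, "tx": 1, "ty": 0, "tz": -34, "twist": 0},
    {"hand": 20, "tx": 1, "ty": 0, "tz": -40, "twist": 0},
    {"hand": 20, "tx": 1, "ty": 0, "tz": -40, "twist": 0},
  ],
)

```text
time_s: 17.85
tcp_pos: [0.6705, 0.0171, 0.0523]
ee_rot: [-3.14, -0.0, 1.532]
ft_force: [0.5, -0.4, -0.5]
width: 0.0268
```

Request:
apply_moves(
  rows=[
    {"hand": 20, "tx": 0, "ty": 0, "tz": -3, "twist": 0},
    {"hand": 20, "tx": 0, "ty": 0, "tz": -5, "twist": 0},
    {"hand": 20, "tx": 0, "ty": 0, "tz": -5, "twist": 0},
  ],
)

```text
time_s: 18.23
tcp_pos: [0.6711, 0.0171, 0.0483]
ee_rot: [-3.142, -0.0, 1.532]
ft_force: [0.0, 0.4, -1.6]
width: 0.0269
```

Request:
apply_moves(
  rows=[
    {"hand": 20, "tx": 0, "ty": 0, "tz": -2, "twist": 0},
    {"hand": 20, "tx": 0, "ty": 0, "tz": -4, "twist": 0},
    {"hand": 20, "tx": 0, "ty": 0, "tz": -4, "twist": 0},
  ],
)

```text
time_s: 18.6
tcp_pos: [0.6717, 0.0171, 0.0478]
ee_rot: [3.141, 0.0, 1.532]
ft_force: [-6.5, 0.2, 13.0]
width: 0.0269
```

Contact at TCP z = 47.9 mm, which matches a fully seated clip (origin at 34 mm). Releasing.

Request:
apply_moves(
  rows=[
    {"hand": 36, "tx": 0, "ty": 0, "tz": 0, "twist": 0},
    {"hand": 45, "tx": 0, "ty": 0, "tz": 0, "twist": 0},
    {"hand": 60, "tx": 0, "ty": 0, "tz": 2, "twist": 0},
    {"hand": 68, "tx": 0, "ty": 0, "tz": 4, "twist": 0},
    {"hand": 68, "tx": 0, "ty": 0, "tz": 4, "twist": 0},
  ],
)

```text
time_s: 19.23
tcp_pos: [0.6715, 0.0171, 0.0485]
ee_rot: [3.141, 0.0, 1.532]
ft_force: [0.0, -1.0, -0.5]
width: 0.0681
```

Request:
apply_moves(
  rows=[
    {"hand": 68, "tx": 0, "ty": 0, "tz": 30, "twist": 0},
    {"hand": 68, "tx": 0, "ty": 0, "tz": 80, "twist": 0},
    {"hand": 68, "tx": 0, "ty": 0, "tz": 130, "twist": 0},
    {"hand": 68, "tx": 0, "ty": 0, "tz": 180, "twist": 0},
    {"hand": 68, "tx": 0, "ty": 0, "tz": 180, "twist": 0},
  ],
)

```text
time_s: 19.85
tcp_pos: [0.6749, 0.0168, 0.2356]
ee_rot: [3.129, 0.001, 1.532]
ft_force: [0.4, -0.4, -0.1]
width: 0.068
```

```bash
cat > chk.py <<'E'
from look import *
def blobs(ci,im,box):
    r,g,b=[im[...,i].astype(int) for i in range(3)]; x0,x1,y0,y1=box
    for nm,m,z in [('orange',(r>1.6*g)&(r>2.2*b)&(r>60),.062),('blue',(b>1.6*r)&(b>g*1.4)&(b>60),.034),('green',(g>1.5*r)&(g>1.4*b)&(g>50),.034)]:
        k=np.zeros(m.shape,np.uint8);k[y0:y1,x0:x1]=m[y0:y1,x0:x1]
        n,l,s,c=cv2.connectedComponentsWithStats(k)
        for i in range(1,n):
            if s[i,4]>25:
                ys,xs=np.nonzero(l==i); P=np.array([world(ci,y,x,z)[:2] for y,x in zip(ys,xs)])*1000
                q=cv2.minAreaRect(P.astype(np.float32)); print(nm,s[i],np.round(P.mean(0),1),np.round(q[0],1),np.round(q[1],1),round(q[2],1))
Z['clip']=.034;Z['clip_handles']=.062
ci,im=look('w9',['clip','clip_handles','fence_top','fresh_tray','fresh_tray_grip']); blobs(ci,im,(0,640,0,300))
ci,im=look('t9',['clip','fresh_tray','done_tray','mat','stage'],'top'); blobs(ci,im,(180,360,120,270))
E
python3 chk.py
```

```text
19.85 tcp [674.9  16.8 235.6] yaw [3.129e+00 1.000e-03 1.532e+00] w 68.0 F [ 0.4 -0.4 -0.1]
clip 0.79 [170. 316.] [671.2  21.7]
clip_handles 0.55 [174. 315.] [670.8  22.4]
fresh_tray 0.93 [171. 272.] [619.   16.5]
fresh_tray_grip 0.76 [177. 234.] [582.8  16.9]
orange [441 113  27  20 291] [804.7  66.9] [806.5  66.5] [17.7 24.8] 87.7
orange [416 132  40  36 721] [786.3  38.3] [787.  39.] [27.3 42.5] 31.1
orange [320 161  21  31 416] [686.1  20.5] [685.5  19.5] [29.7 20.1] 85.2
orange [291 162  19  31 416] [655.6  21.2] [656.   19.7] [30.7 17.9] 86.3
blue [225 154  13  46 402] [580.3  18.4] [580.2  17.6] [49.3  9.7] 88.2
green [  9 157  39  29 376] [365.9  32.6] [365.9  32.6] [48.8  8.9] 28.0
20.15 tcp [669.8  17.2 225.6] yaw [-3.137 -0.     1.532] w 67.9 F [-0.  -0.3  0.3]
clip 0.21 [158. 310.] [670.   13.4]
fresh_tray 0.81 [280. 392.] [ 284.8 -252.8]
fresh_tray 0.52 [177. 312.] [614.    8.2]
done_tray 0.8 [217. 234.] [479.4 259.9]
done_tray 0.5 [248. 313.] [382.    0.9]
mat 0.58 [218. 233.] [477.8 263.1]
mat 0.36 [168. 240.] [641.5 245.3]
stage 0.47 [182. 452.] [ 603.9 -453.6]
green [220 230  16   3  47] [434.9 271.2] [434.8 271.7] [ 6.3 47.2] 0.6
```

```bash
python3 -c "
from h import *
print(bot.read_state()['joint_vel'].round(3)); print(bot.finish_job())"
```

```text
[ 0.002 -0.006 -0.004 -0.001  0.     0.   ]
the job is handed in; nothing more can be done
None
```

I handed the job in at about 20 s; it gives no verdict, but my last checks agreed with a finished job.

- **Finished tray:** I slid the green-grip tray along the bench to the mat. It ended about 5 mm from the mat's centre.
- **New tray:** I slid the blue-grip tray onto the stage and pushed it against the fence. A further 2 mm push raised the force to 11 N with no movement, so it is seated. It is about 2 mm off centre sideways, and its yaw matches the stage to about 0.01 rad.
- **Clip:** I moved it from the rail to the lip and fence. It stopped against the top edge with 13 N at TCP height 47.9 mm, which puts its origin at about 34 mm, the fully-down height. After release it measured about (671, 21) mm, roughly 1 mm from the lip–fence joint and 5 mm from the fence middle. Its two handles look symmetric, so it stands upright.
- **Robot:** It was clear and still, at about 0.23 m height with no contact force.

**Weak points:**
- **Final pictures:** I had used all 12 picture views, so the last check was by the networks and colour measurements only.
- **Network results:** Some top-camera results were weak or landed on look-alikes. They gave "stage" on the tally unit and "fresh_tray" on the red tray. I went by the wrist-camera values instead.
- **Clip grip:** The clip's pinch force cannot be measured directly.
- **Bystanders:** I did not re-measure them, but nothing was driven near them.

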